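# Pack the seasoning carrier and set its transport lock

### The job

Pack the steel seasoning carrier for a catering trip: slide the red grip of its transport lock all the way to the open stop (to the right), stand every seasoning tin that is on the worktop lid up on the floor of the carrier, one per cell in any cells, then slide the grip all the way back to the locked stop (to the left) so that the keeper's teeth stand over the tins. Leave the ramekins, the garlic and the timer where they are.

Things in the scene. Friction and masses are not known exactly. Their poses are not given: they have to be found in the camera images.
- tin_red: Squat round seasoning tin, steel with a white band and a red perforated lid, closed and rigid, 54 mm in diameter and 52 mm tall, standing lid up on the worktop at first; may be absent in a run. Origin at the centre of its underside, z up its axis. 0.11 to 0.23 kg. Grip it round its upper half.
- tin_yellow: Squat round seasoning tin, steel with a white band and a yellow perforated lid, closed and rigid, 54 mm in diameter and 52 mm tall, standing lid up on the worktop at first; may be absent in a run. Origin at the centre of its underside, z up its axis. 0.11 to 0.23 kg. Grip it round its upper half.
- tin_green: Squat round seasoning tin, steel with a white band and a green perforated lid, closed and rigid, 54 mm in diameter and 52 mm tall, standing lid up on the worktop at first; may be absent in a run. Origin at the centre of its underside, z up its axis. 0.11 to 0.23 kg. Grip it round its upper half.
- tin_blue: Squat round seasoning tin, steel with a white band and a blue perforated lid, closed and rigid, 54 mm in diameter and 52 mm tall, standing lid up on the worktop at first; may be absent in a run. Origin at the centre of its underside, z up its axis. 0.11 to 0.23 kg. Grip it round its upper half.
- carrier: Steel seasoning carrier, fixed to the worktop, base 106 x 330 mm (x -37 to 69). Origin under the middle of its row of four cells, at worktop height; x across the carrier away from the robot, y along the row to the left, z up. Two guide posts behind the cells at (59, -140) and (59, 150) mm, 75 mm tall, carry the lock's comb.
- lock_grip (a point): Red grip of the transport lock, beyond the carrier's right end at carrier x = 0, y = -222 mm + joint lock: an upright block 16 mm wide along the slide (carrier y), 26 mm across it, 71 to 107 mm above the worktop. This point is on its middle line, 95 mm up. It stands on the end of a 14 mm wide aluminium arm, top at 71 mm (black foot to 75 mm).
- lock (a joint): Slide of the grip and its comb along carrier y, m. 0 = open, at the right stop: the comb's teeth stand over the dividers. 0.039 = locked, at the left stop: a tooth over each cell's middle, 6 mm above the tins. Friction about 2 N; stays where left. Starts about half to fully locked.
- cell0 (a point): Centre of the floor of cell 0, 6 mm above the worktop (cells 0 to 3 from right to left, 78 mm apart, centres at carrier x = 0, y = -117 mm). Inside 66 mm (x) by 64 mm (y); walls and dividers 26 mm above the worktop. The comb's bar (x 54 to 64 mm) and four 14 mm wide teeth (x -13 to 54 mm) run 64 to 71 mm above the worktop; lock open, the gap over a cell is 64 mm along y.
- cell1 (a point): Centre of the floor of cell 1, 6 mm above the worktop (cells 0 to 3 from right to left, 78 mm apart, centres at carrier x = 0, y = -39 mm). Inside 66 mm (x) by 64 mm (y); walls and dividers 26 mm above the worktop. 
- cell2 (a point): Centre of the floor of cell 2, 6 mm above the worktop (cells 0 to 3 from right to left, 78 mm apart, centres at carrier x = 0, y = 39 mm). Inside 66 mm (x) by 64 mm (y); walls and dividers 26 mm above the worktop. 
- cell3 (a point): Centre of the floor of cell 3, 6 mm above the worktop (cells 0 to 3 from right to left, 78 mm apart, centres at carrier x = 0, y = 117 mm). Inside 66 mm (x) by 64 mm (y); walls and dividers 26 mm above the worktop. 
- ramekin_a: Bystander: white ramekin with green filling, 82 mm across, 42 mm tall; origin under its centre.
- ramekin_c: Bystander: empty white ramekin 82 mm across, 42 mm tall, to the right of the carrier; origin under its centre.
- garlic_1: Bystander: garlic bulb about 60 mm, right of the carrier; origin under its centre.
- timer: Bystander: white kitchen timer with a red knob, 68 mm across, 51 mm tall, at the left end; origin under its centre.

How it is judged (in metres and radians):
On the way, in this order (a step that is already met when the one before it is completed fails the run):
1. the transport lock is slid fully open (within 2 mm of its right stop) (value of joint lock below 0.002 m), for 0.2 s.
2. every tin present stands upright on a cell's floor, with the lock still open (less than 10 mm from its right stop) ((horizontal distance between tin_red and cell0 below 0.018 m or horizontal distance between tin_red and cell1 below 0.018 m or horizontal distance between tin_red and cell2 below 0.018 m or horizontal distance between tin_red and cell3 below 0.018 m) and z of each of tin_red, tin_yellow, tin_green, tin_blue in the frame of carrier below 0.012 m and angle between each of tin_red, tin_yellow, tin_green, tin_blue's own z axis and vertical below 0.15 rad and (horizontal distance between tin_yellow and cell0 below 0.018 m or horizontal distance between tin_yellow and cell1 below 0.018 m or horizontal distance between tin_yellow and cell2 below 0.018 m or horizontal distance between tin_yellow and cell3 below 0.018 m) and (horizontal distance between tin_green and cell0 below 0.018 m or horizontal distance between tin_green and cell1 below 0.018 m or horizontal distance between tin_green and cell2 below 0.018 m or horizontal distance between tin_green and cell3 below 0.018 m) and (horizontal distance between tin_blue and cell0 below 0.018 m or horizontal distance between tin_blue and cell1 below 0.018 m or horizontal distance between tin_blue and cell2 below 0.018 m or horizontal distance between tin_blue and cell3 below 0.018 m) and value of joint lock below 0.01 m), for 0.2 s.
3. the transport lock is slid fully home (within 2 mm of its left stop) (value of joint lock above 0.037 m), for 0.2 s.
At the end, for the whole second after the job is handed in: Every tin present stands upright (within 0.15 rad) and at rest in a cell of its own (within 18 mm of the cell's centre, underside less than 12 mm above the worktop), and the transport lock is within 2 mm of its locked stop ((horizontal distance between tin_red and cell0 below 0.018 m or horizontal distance between tin_red and cell1 below 0.018 m or horizontal distance between tin_red and cell2 below 0.018 m or horizontal distance between tin_red and cell3 below 0.018 m) and z of each of tin_red, tin_yellow, tin_green, tin_blue in the frame of carrier below 0.012 m and angle between each of tin_red, tin_yellow, tin_green, tin_blue's own z axis and vertical below 0.15 rad and (horizontal distance between tin_yellow and cell0 below 0.018 m or horizontal distance between tin_yellow and cell1 below 0.018 m or horizontal distance between tin_yellow and cell2 below 0.018 m or horizontal distance between tin_yellow and cell3 below 0.018 m) and (horizontal distance between tin_green and cell0 below 0.018 m or horizontal distance between tin_green and cell1 below 0.018 m or horizontal distance between tin_green and cell2 below 0.018 m or horizontal distance between tin_green and cell3 below 0.018 m) and (horizontal distance between tin_blue and cell0 below 0.018 m or horizontal distance between tin_blue and cell1 below 0.018 m or horizontal distance between tin_blue and cell2 below 0.018 m or horizontal distance between tin_blue and cell3 below 0.018 m) and linear speed of each of tin_red, tin_yellow, tin_green, tin_blue below 0.02 m/s and value of joint lock above 0.037 m); the robot touches nothing.
It fails at once if a bystander (ramekin, garlic, timer) is moved more than 40 mm (distance of any of ramekin_a, ramekin_c, garlic_1, timer from where it was at the start of the episode above 0.04 m).
Of tin_red, tin_yellow, tin_green, tin_blue only 3 to 4 are there at a start; the rules pass over those that are not, and their reading is None.
At some moment in a run one of tin_red, tin_yellow, tin_green, tin_blue may be knocked a few centimetres aside while the robot is not near it.
It also fails if it takes over 208 s, if anything falls off the work surface, if the arm or the gripper's body presses on something with over 40 N, if the wrist force passes 120 N, or if a joint passes its speed limit or range.

### The arm

A 7-joint arm with a two-finger parallel gripper is mounted at the origin on a cart in front of the work surface, level with it; the furniture and walls round the work are solid. World frame = base frame: x ahead of the robot, y to its left, z up, the work surface at z = 0. Lengths are in mm, angles in degrees, forces in N, time in s.
With the tool pointing down it reaches from about 400 to 850 mm from the base axis. Payload 4.5 kg.
Tool frame: the origin (TCP) lies at the very end of the fingers, on their centre line; the grasp point (between the pads) lies 19 mm behind it; z points along the fingers, y is the line along which they close (so a half turn about z gives the same grasp; the last joint's range is limited). The gripper opens to 88 mm and grips with 3 to 60 N. Pads are 18 mm wide; open, the fingers measure 123 mm over their backs; the gripper's body (75 mm by 187 mm) begins 45 mm behind the grasp point.
Start: joints at [-63.266, 39.483, -11.15, 89.685, 9.013, 51.709, -12.324], TCP at [262.119, 567.406, 218.243] pointing down, gripper open.
Joint ranges: [-172.22, 172.22], [-26.19, 119.32], [-84.43, 86.54], [7.71, 146.69], [-57.33, 237.33], [2.42, 119.75], [-152.13, 152.13]. Speed limits (degrees/s): [147.25, 147.25, 180, 180, 180, 180, 180].

### API

Orientations are given as a 3x3 rotation matrix whose columns are the frame's x, y, z axes.
In Python, from cell import observe, camera, get_calibration, order gives the robot as it stands.
- The arm moves only by the tool arm_command, never from a script. Its arguments are lists of equal length, an entry for each row: "dp": the shift along the tool's x, y, z in mm, a list of three; "roll": the turn about the tool's z in degrees. In form: {"dp": [[x, y, z], ...], "roll": [roll, ...]}. A call has 1 to 8 rows; each row is the pose to reach, as a shift and turn from the pose commanded when the call began, along the tool's axes at that moment; what a row does not reach only later rows make up. A row lasts 1/10 s, in which the tool goes at most 50 mm and 8.59 degrees, less where a joint would pass 70% of its speed; a pose out of reach is approached as far as the arm can. A call with a gripper value outside its range is refused whole. "hand" is the closure, from -1 (fully open) to 1 (shut), so that 0 is half open, set as the call begins (left out, the last holds). The fingers move at their own pace and stop on an object; "squeeze" is the grip in N (left out, the last holds). Time passes only in rows, so rows that repeat a pose let the fingers close. It gives the time, the measured TCP pose, the force, the opening and the grip force at its end, in the units of the state.
- observe(): the state, without advancing time (a new reading comes with each control period).
- camera(name): name is "side" or "top"; returns (picture, depth): 384x512x3 uint8, red, green, blue; 384x512 float32, mm along the optical axis (not along the pixel's ray), 0 where there is no reading.
- get_calibration(name): a dict with "fx", "fy", "cx", "cy" (pixels), "k1" (the pictures are not rectified: a ray, as slopes to the right and down, at radius r is drawn at 1 + k1 r^2 times it, then the intrinsics apply), "position" and "rotation" of the camera in the world. Camera axes: x right, y down, z forward; pixel columns grow to the right and rows downward; lengths in mm; the calibration is good to about 2 mm. A picture is of the moment at which its call begins. get_calibration takes no time and is no camera call.
- order.sign_off(): hands the job in; it is judged then, once.
The state is a dict: "t": time; "joints": joint angles; "qd": joint speeds; "joint_efforts": joint torques, N m; "position": TCP position; "eef_rot": TCP orientation; "ft_force": force on the tool from outside, world axes, zero at the start; "moment": the same for the moment, N m; "finger_gap": finger opening in mm; "grip_force": force on a finger pad.
Only numpy, scipy, OpenCV 4.12 (cv2) and the standard library are available. Lean on these libraries where they do the work, as an engineer would, in place of code of your own. Each camera call takes 0.05 s, during which the arm holds its last target. There are 200 camera calls.

## Working session

There is one attempt and no reset: what is moved stays moved. The work goes in short steps, Python scripts to look and compute and a tool call to move; the robot and the scene stay as the last step left them, time stands still between calls to the robot, and variables do not carry over. Pictures are saved under pics/ and viewed, at most 14 in all, crops included, and the job is handed in when it is done.

Besides the shell and the picture viewer there is one more tool, called by a JSON object that holds its "name" and its "arguments". arm_command: Moves the arm, as the interface text tells. Its arguments: {"type":"object","properties":{"dp":{"type":"array","items":{"type":"array","items":{"type":"number"}}},"roll":{"type":"array","items":{"type":"number"}},"hand":{"type":"number"},"squeeze":{"type":"number"}},"required":["dp","roll"]}

```bash
mkdir -p pics; cat > h.py <<'E'
import numpy as np, cv2
from cell import observe, camera, get_calibration, order
def world(name, depth):
    c=get_calibration(name); h,w=depth.shape
    K=np.array([[c["fx"],0,c["cx"]],[0,c["fy"],c["cy"]],[0,0,1]],float)
    u,v=np.meshgrid(np.arange(w),np.arange(h))
    p=np.stack([(u-c["cx"])/c["fx"],(v-c["cy"])/c["fy"]],-1)
    q=p.copy()
    for _ in range(8): q=p/(1+c["k1"]*(q**2).sum(-1,keepdims=True))
    P=np.concatenate([q*depth[...,None],depth[...,None]],-1)
    W=P@np.array(c["rotation"]).T+np.array(c["position"]); W[depth==0]=np.nan
    return W
def snap(name,fn=None):
    im,d=camera(name)
    if fn: cv2.imwrite("pics/"+fn,im[...,::-1])
    return im,world(name,d)
E
python3 - <<'E'
from h import *
for n in("top","side"):
    im,W=snap(n,n+"0.png"); np.savez(n+"0.npz",im=im,W=W)
    print(n,get_calibration(n))
s=observe();print(s["t"],s["position"],s["eef_rot"],s["finger_gap"])
E
```

```text
top {'fx': 433.48602222819864, 'fy': 433.48602222819864, 'cx': 256.05833483010707, 'cy': 197.0025086500057, 'k1': -0.00898032737335706, 'position': array([ 402.15053387, -270.13114522, 1290.28937851]), 'rotation': array([[-4.89292254e-04, -9.95503553e-01,  9.47229412e-02],
       [-9.99999780e-01,  4.44577490e-04, -4.93161152e-04],
       [ 4.48831991e-04, -9.47231617e-02, -9.95503552e-01]])}
side {'fx': 385.06448599411806, 'fy': 385.06448599411806, 'cx': 258.7304291648168, 'cy': 190.8955326973955, 'k1': 0.030682348634208923, 'position': array([457.950817  , 674.25840904, 859.99688482]), 'rotation': array([[-0.99788171, -0.0502063 ,  0.04136936],
       [-0.0637771 ,  0.62959575, -0.77430077],
       [ 0.0128288 , -0.77529899, -0.63146409]])}
0.1 [261.91440311 566.83146433 217.48425277] [[-9.07831134e-01  4.19335535e-01 -5.83952999e-04]
 [ 4.19335928e-01  9.07829859e-01 -1.52565149e-03]
 [-1.09629916e-04 -1.62990639e-03 -9.99998666e-01]] 88.29269391763192
```

View pics/top0.png

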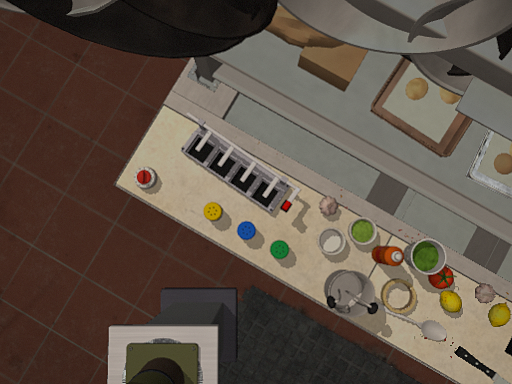

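View pics/side0.png

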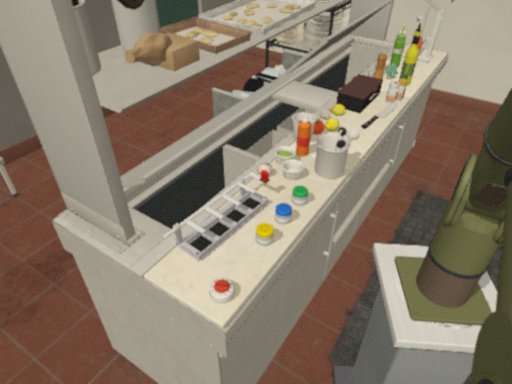

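Top view shows three tins: yellow (213,212), blue (246,231) and green (279,250). The red-knobbed white object at (145,177) is the timer, so the red tin is absent. The carrier runs from (190,140) to (290,200), and the red lock grip is at (286,206).

```bash
cat > m.py <<'E'
from h import *
def blobs(im,W,zlo,zhi):
    hsv=cv2.cvtColor(im,cv2.COLOR_RGB2HSV); H,S,V=cv2.split(hsv)
    out={}
    for n,(a,b) in dict(red=(-6,6),yellow=(20,32),green=(50,85),blue=(100,125)).items():
        hh=(H.astype(int)+90)%180-90 if n=="red" else H.astype(int)
        m=(hh>=a)&(hh<=b)&(S>140)&(V>60)&(W[...,2]>zlo)&(W[...,2]<zhi)
        k,l,st,ce=cv2.connectedComponentsWithStats(m.astype(np.uint8))
        out[n]=[(ce[i].round(1),st[i,4],np.nanmedian(W[l==i],0).round(1),
           ((np.nanmax(W[l==i],0)+np.nanmin(W[l==i],0))/2).round(1)[:2],np.ptp(W[l==i],0).round(0)) for i in range(1,k) if st[i,4]>12]
    return out
E
python3 - <<'E'
from m import *
for n in("top","side"):
    f=np.load(n+"0.npz"); im,W=f["im"],f["W"]
    for k,v in blobs(im,W,30,125).items():
        for b in v: 
            if -500<b[2][1]<500: print(n,k,*b)
f=np.load("top0.npz"); im,W=f["im"],f["W"]
# carrier: points z 20..32 & 60..76 near
for lo,hi in((18,32),(58,80)):
    m=(W[...,2]>lo)&(W[...,2]<hi); m[:,:175]=0;m[:,300:]=0;m[:110]=0;m[215:]=0
    k,l,st,ce=cv2.connectedComponentsWithStats(m.astype(np.uint8),connectivity=8)
    for i in range(1,k):
        if st[i,4]>15:
            p=W[l==i][:,:2].astype(np.float32); print(lo,st[i,4],cv2.minAreaRect(p),ce[i].round(), np.median(W[l==i][:,2]))
cv2.imwrite("pics/crop1.png",cv2.resize(im[95:275,125:355,::-1],None,fx=3.4,fy=3.3,interpolation=cv2.INTER_CUBIC))
E
```

```text
top red [143.5 176.5] 146 [580.9  55.2  37.4] [581.9  58.2] [39. 39. 27.]
top red [286.  205.1] 55 [ 492.9 -352.8  104.9] [ 495.6 -353.2] [28. 21. 40.]
top yellow [212.5 211. ] 254 [ 480.  -146.1   50.2] [ 480.  -145.8] [46. 49. 24.]
top green [279.1 249.1] 245 [ 371.7 -335.9   50.4] [ 370.2 -337.2] [48. 48. 13.]
top blue [246. 230.] 240 [ 425.6 -242.    50.7] [ 425.7 -241.9] [46. 46. 13.]
side red [264.2 175.9] 65 [ 495.5 -348.5   91.2] [ 496.  -349.3] [21. 17. 37.]
side red [221.4 285.7] 139 [583.2  61.8  36.5] [583.2  57.9] [34. 38. 21.]
side yellow [264.7 230. ] 197 [ 482.1 -136.    50.4] [ 481.1 -144.4] [48. 51. 21.]
side green [299.8 191.5] 110 [ 374.  -326.    50.5] [ 373.4 -330.2] [41. 39. 16.]
side blue [283.3 209.4] 143 [ 428.5 -231.6   50. ] [ 428.7 -237.7] [45. 44. 17.]
18 843 ((599.0127563476562, -201.09925842285156), (325.89849853515625, 74.63524627685547), 55.11995315551758) [232. 171.] 25.249644882079338
58 1040 ((622.7738647460938, -216.02655029296875), (392.412841796875, 81.24150848388672), 55.051143646240234) [244. 160.] 69.77920603079212
58 23 ((491.7084045410156, -347.1842041015625), (33.92023468017578, 18.670629501342773), 4.7383131980896) [284. 207.] 72.80761725410093
```

View pics/crop1.png

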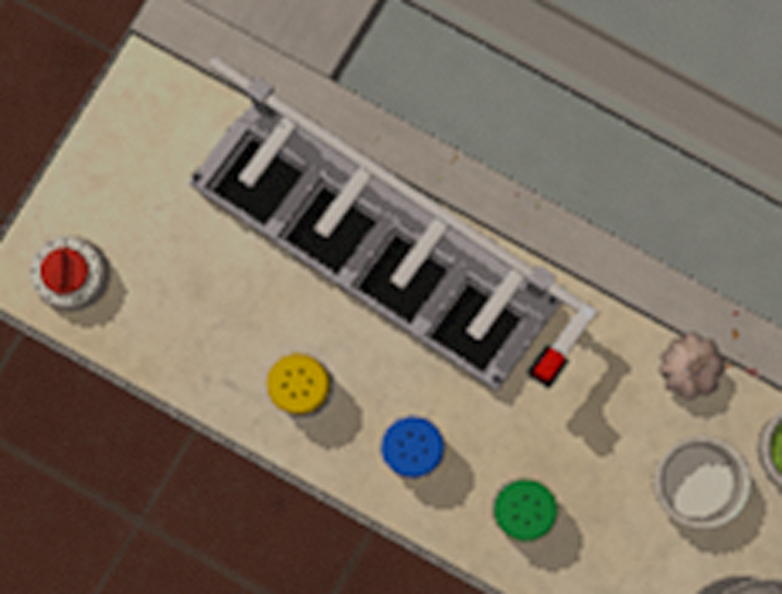

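The zoomed crop confirms that layout. The teeth stand over the cell middles, so the lock starts nearly locked. Garlic is right of the grip at (692,365) in crop pixels, and there is a ledge behind the carrier. Next I'll check nearby heights and build a move helper.

```bash
cat >> m.py <<'E'
A=np.radians(55.1); YC=np.array([np.cos(A),np.sin(A)]); XC=np.array([YC[1],-YC[0]]); O=np.array([599.0,-201.1])
def c2w(x,y): return O+x*XC+y*YC
def w2c(p): d=np.asarray(p)[...,:2]-O; return np.stack([d@XC,d@YC],-1)
def go(xy,z,yaw=None):
    s=observe(); R=np.array(s["eef_rot"]); p=np.array(s["position"])
    d=R.T@(np.array([*xy,z])-p); r=0
    if yaw is not None:
        cur=np.degrees(np.arctan2(R[1,1],R[0,1])); r=-((yaw-cur+180)%360-180)
    print("target",np.round([*xy,z],1),"dp",d.round(1),"roll",round(r,1))
def st():
    s=observe(); print("t",round(s["t"],2),"pos",np.round(s["position"],1),"car",w2c(s["position"]).round(1),"F",np.round(s["ft_force"],1),"gap",round(s["finger_gap"],1),"grip",np.round(s["grip_force"],1),"j",np.round(s["joints"],0))
E
python3 - <<'E'
from m import *
f=np.load("top0.npz"); W=f["W"]; C=w2c(W); z=W[...,2]
for y in (-300,-230,-180,-120,-60,0,60,120,180):
    print(y,[ (x,int(np.nanmax(z[m]))) for x in range(-120,241,20) if (m:=(abs(C[...,0]-x)<10)&(abs(C[...,1]-y)<10)&np.isfinite(z)).any()])
f=np.load("side0.npz"); W2=f["W"]
for n,w in(("top",W),("side",W2)):
  C=w2c(w); z=w[...,2]
  m=(z>22)&(z<29)&(abs(C[...,0])<45)&(abs(C[...,1])<180); q=C[m]
  print(n,"walls",np.percentile(q,[1,99],axis=0).round(1))
  for lo,hi in((-160,-80),(-80,0),(0,80),(80,160)):
    m=(z>66)&(z<75)&(C[...,0]>-20)&(C[...,0]<45)&(C[...,1]>lo)&(C[...,1]<hi); q=C[m]; print("tooth",q.min(0).round(1),q.max(0).round(1),np.median(q,0).round(1))
  m=(z>66)&(z<73)&(C[...,0]>45)&(C[...,0]<75)&(abs(C[...,1])<150); q=C[m]; print("bar",np.percentile(q,[1,50,99],axis=0).round(1),np.polyfit(q[:,1],q[:,0],1))
go((480,330),230,-34.9+90); go(c2w(0,-184),200,-34.9)
E
```

```text
-300 [(-120, 5), (-100, 4), (-80, 4), (-60, 4), (-40, 4), (-20, 4), (0, 5), (20, 5), (40, 6), (60, 44), (80, 50), (100, 42), (120, 6), (140, 5), (160, 449), (180, 722), (200, 722), (220, 765), (240, 788)]
-230 [(-120, 55), (-100, 55), (-80, 53), (-60, 4), (-40, 5), (-20, 3), (0, 5), (20, 2), (40, 6), (60, 3), (80, 4), (100, 4), (120, 6), (140, 5), (160, 449), (180, 438), (200, 752), (220, 788), (240, 831)]
-180 [(-120, 4), (-100, 4), (-80, 3), (-60, 4), (-40, 5), (-20, 107), (0, 111), (20, 109), (40, 74), (60, 76), (80, 3), (100, 5), (120, 5), (140, 3), (160, 449), (180, 438), (200, 769), (220, 822), (240, 767)]
-120 [(-120, 55), (-100, 53), (-80, 7), (-60, 4), (-40, 28), (-20, 71), (0, 73), (20, 74), (40, 72), (60, 74), (80, 4), (100, 3), (120, 3), (140, 449), (160, 442), (180, 715), (200, 724), (220, 764), (240, 494)]
-60 [(-120, 23), (-100, 3), (-80, 6), (-60, 3), (-40, 28), (-20, 68), (0, 67), (20, 68), (40, 872), (60, 931), (80, 6), (100, 7), (120, 5), (140, 448), (160, 732), (180, 739), (200, 735), (220, 493), (240, 516)]
0 [(-120, 53), (-100, 3), (-80, 5), (-60, 5), (-40, 29),
[... 824 characters left out ...]
4.9] [  16.9 -121.6]
tooth [-12.3 -50.7] [ 43.9 -36.9] [ 15.9 -44.1]
tooth [-12.2  27.4] [44.2 41.3] [15.6 34.2]
tooth [-11.9 105. ] [ 45.  118.8] [ 14.3 111.6]
bar [[  45.8 -142.7]
 [  58.    -1.3]
 [  65.8  144.2]] [2.27630442e-03 5.75643836e+01]
side walls [[ -34.3 -159.1]
 [  41.6  164.6]]
tooth [  -9.1 -126.9] [  43.7 -111.3] [  17.3 -117.7]
tooth [ -7.9 -50. ] [ 44.6 -34.6] [ 18.4 -40.7]
tooth [-8.9 27.6] [44.5 44.8] [17.7 37.7]
tooth [-10.1 106.7] [ 44.7 121. ] [ 17.6 114.9]
bar [[  46.3 -144.8]
 [  59.9   16.9]
 [  69.8  146.5]] [-3.27875354e-03  6.00458936e+01]
target [480 330 230] dp [-297.3 -123.6  -12.3] roll 10.1
target [ 493.7 -352.   200. ] dp [-595.7 -736.9   18.8] roll 100.1
```

{"name": "arm_command", "arguments": {"dp": [[-44, -30, -3], [-88, -60, -6], [-132, -90, -9], [-176, -120, -12], [-220, -150, -12], [-264, -180, -12], [-308, -210, -12], [-330, -226, -12]], "roll": [8, 16, 24, 32, 40, 48, 56, 60]}}

```text
t: 0.9
position: [467.4, 222.3, 230.1]
eef_rot: [[-0.087, 0.996, -0.0], [0.996, 0.087, -0.0], [-0.0, -0.0, -1.0]]
ft_force: [0.3, 0.0, 0.8]
finger_gap: 88.6
grip_force: 0.0
```

```bash
sed -i 's/O=np.array(\[599.0,-201.1\])/O=np.array([599.0,-201.1])+1.2*XC+1.3*YC/' m.py; python3 -c "
from m import *
st(); go((490,-130),200,-34.9); go(c2w(0,-184),180,-34.9)"
```

```text
t 0.9 pos [467.4 222.3 230.1] car [-351.4  270.7] F [0.3 0.  0.8] gap 88.6 grip 0.0 j [-33.  30.   4. 108.  -3.  42. -23.]
target [ 490 -130  200] dp [-353.    -8.    30.2] roll 39.9
target [ 495.5 -351.6  180. ] dp [-574.2  -21.8   50.2] roll 39.9
```

{"name": "arm_command", "arguments": {"dp": [[-48, -1, 4], [-96, -2, 8], [-144, -3, 12], [-192, -4, 16], [-240, -6, 20], [-288, -7, 25], [-336, -8, 30], [-380, -9, 30]], "roll": [5, 10, 15, 20, 25, 30, 35, 40]}}

```text
t: 1.7
position: [491.5, -157.3, 199.5]
eef_rot: [[0.574, 0.819, -0.001], [0.819, -0.574, 0.0], [-0.001, -0.001, -1.0]]
ft_force: [1.3, -0.2, -0.2]
finger_gap: 88.3
grip_force: 0.0
```

```bash
python3 - <<'E'
from m import *
st(); go(c2w(0,-184),150,-34.9)
im,W=snap("top"); print(blobs(im,W,60,125)["red"])
im,W=snap("side"); print(blobs(im,W,60,125)["red"])
E
```

```text
t 1.7 pos [ 491.5 -157.3  199.5] car [-114.4  -26.9] F [ 1.3 -0.2 -0.2] gap 88.3 grip 0.0 j [  5.  33.  12. 110. -11.  37. -12.]
target [ 495.5 -351.6  150. ] dp [-156.8  114.9   49.4] roll -0.1
[(array([286. , 205.1]), np.int32(54), array([ 492.6, -352.8,  104.6]), array([ 495.4, -353.4]), array([28., 21., 42.])), (array([378.7, 254.1]), np.int32(47), array([ 357.9, -611.3,   71.9]), array([ 355.7, -615.5]), array([45., 16., 33.]))]
[(array([302.9, 140.3]), np.int32(58), array([ 359.1, -616.5,   70.5]), array([ 357.7, -619.3]), array([46., 20., 20.])), (array([264.2, 175.9]), np.int32(65), array([ 495.5, -349.5,   90.7]), array([ 495.9, -348.7]), array([21., 17., 37.]))]
```

{"name": "arm_command", "arguments": {"dp": [[-40, 29, 12], [-80, 58, 25], [-120, 87, 37], [-157, 115, 50], [-157, 115, 60], [-157, 115, 70], [-157, 115, 70], [-157, 115, 70]], "roll": [0, 0, 0, 0, 0, 0, 0, 0]}}

```text
t: 2.6
position: [497.8, -347.2, 130.1]
eef_rot: [[0.568, 0.823, -0.0], [0.823, -0.568, 0.002], [0.001, -0.001, -1.0]]
ft_force: [0.6, 0.3, -0.7]
finger_gap: 88.0
grip_force: 0.0
```

```bash
python3 - <<'E'
from m import *
st(); go(c2w(0,-184),84,-34.9)
im,W=snap("side","s1.png"); cv2.imwrite("pics/s1c.png",cv2.resize(im[100:270,160:340,::-1],None,fx=3.5,fy=3.5))
E
```

```text
t 2.6 pos [ 497.8 -347.2  130.1] car [  -0.6 -179. ] F [ 0.6  0.3 -0.7] gap 88.0 grip 0.0 j [ 26.  45.   8.  98. -10.  38.   5.]
target [ 495.5 -351.6   84. ] dp [-5.1  0.7 46.1] roll 0.3
```

View pics/s1c.png

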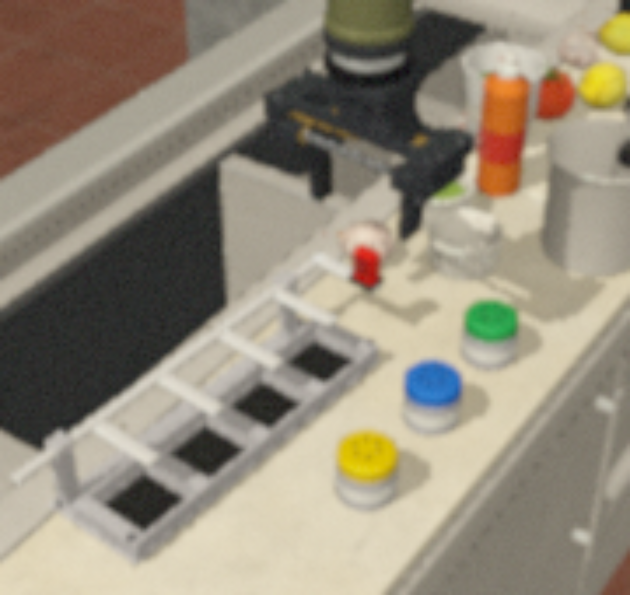

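The gripper hovers behind and above the red grip (367,265), with its fingers on either side across carrier x. Descending to close.

{"name": "arm_command", "arguments": {"dp": [[-5, 1, 15], [-5, 1, 30], [-5, 1, 40], [-5, 1, 46], [-5, 1, 46], [-5, 1, 46]], "roll": [0, 0, 0, 0, 0, 0]}}

```text
t: 3.25
position: [495.3, -354.5, 84.3]
eef_rot: [[0.571, 0.821, 0.0], [0.821, -0.571, -0.0], [0.0, 0.0, -1.0]]
ft_force: [-1.2, -0.2, 0.7]
finger_gap: 88.2
grip_force: 0.0
```

{"name": "arm_command", "arguments": {"dp": [[0, 0, 0], [0, 0, 0], [0, 0, 0], [0, 0, 0], [0, 0, 0], [0, 0, 0], [0, 0, 0], [0, 0, 0]], "roll": [0, 0, 0, 0, 0, 0, 0, 0], "hand": 1, "squeeze": 15}}

```text
t: 4.05
position: [495.2, -354.4, 84.2]
eef_rot: [[0.571, 0.821, 0.0], [0.821, -0.571, -0.0], [0.0, 0.0, -1.0]]
ft_force: [3.3, -2.6, -1.5]
finger_gap: 26.4
grip_force: 3.3
```

```bash
python3 - <<'E'
from m import *
st()
E
```

```text
t 4.05 pos [ 495.2 -354.4   84.2] car [   1.4 -186.5] F [ 3.3 -2.6 -1.5] gap 26.4 grip 3.3 j [ 27.  49.   7.  99. -10.  33.   6.]
```

{"name": "arm_command", "arguments": {"dp": [[-10, 0, 0], [-20, 0, 0], [-30, 0, 0], [-36, 0, 0], [-40, 0, 0], [-43, 0, 0], [-46, 0, 0], [-46, 0, 0]], "roll": [0, 0, 0, 0, 0, 0, 0, 0]}}

```text
t: 4.85
position: [475.1, -383.7, 84.1]
eef_rot: [[0.565, 0.825, 0.007], [0.825, -0.565, 0.012], [0.013, -0.001, -1.0]]
ft_force: [12.1, 16.0, 1.3]
finger_gap: 25.3
grip_force: 15.0
```

```bash
python3 - <<'E'
from m import *
st()
im,W=snap("side"); print(blobs(im,W,60,125)["red"]); C=w2c(W); z=W[...,2]
for lo,hi in((-200,-110),(-120,-40),(-40,40),(40,120)):
    m=(z>66)&(z<75)&(C[...,0]>-20)&(C[...,0]<45)&(C[...,1]>lo)&(C[...,1]<hi); q=C[m]
    if len(q): print("tooth",q.min(0).round(1),q.max(0).round(1),np.median(q,0).round(1))
E
```

```text
t 4.85 pos [ 475.1 -383.7   84.1] car [   1.7 -222. ] F [12.1 16.   1.3] gap 25.3 grip 15.0 j [ 32.  49.   6.  99. -10.  33.   9.]
[(array([302.9, 140.4]), np.int32(53), array([ 358.9, -614.8,   71.3]), array([ 357. , -617.7]), array([43., 19., 23.])), (array([270.3, 170.5]), np.int32(69), array([ 476.7, -376.6,   93.2]), array([ 475.8, -382.2]), array([25., 28., 43.]))]
tooth [ -10.3 -164.9] [  44.7 -146.1] [  15.4 -154.4]
tooth [ -8.6 -84.9] [ 44.5 -69. ] [ 17.8 -75.5]
tooth [-9.7 -6.8] [44.4  8.7] [17.   2.5]
tooth [-11.4  71. ] [44.3 86.3] [14.9 79.3]
```

{"name": "arm_command", "arguments": {"dp": [[5, 0, 0], [7, 0, 0], [7, 0, 0]], "roll": [0, 0, 0]}}

```text
t: 5.2
position: [475.2, -383.6, 84.1]
eef_rot: [[0.569, 0.823, 0.003], [0.823, -0.569, 0.004], [0.005, 0.0, -1.0]]
ft_force: [6.3, 6.0, 0.3]
finger_gap: 25.3
grip_force: 15.0
```

{"name": "arm_command", "arguments": {"dp": [[0, 0, 0], [0, 0, 0], [0, 0, 0], [0, 0, 0], [0, 0, 0], [0, 0, -25], [0, 0, -60], [0, 0, -80]], "roll": [0, 0, 0, 0, 0, 0, 0, 0], "hand": -1}}

```text
t: 6.0
position: [473.2, -387.3, 166.4]
eef_rot: [[0.571, 0.821, 0.002], [0.821, -0.571, -0.002], [-0.0, 0.002, -1.0]]
ft_force: [0.4, -0.3, -0.5]
finger_gap: 87.0
grip_force: 0.0
```

```bash
sed -i 's/+1.2\*XC/+2.0*XC/' m.py; python3 - <<'E'
from m import *
st()
for n in("top","side"):
    im,W=snap(n); b=blobs(im,W,20,125)
    for k in b:
        for x in b[k]:
            if -500<x[2][1]<-50: print(n,k,x[1],x[2],x[3],w2c(x[3]).round(1))
go((371,-335),110,-34.9)
E
```

```text
t 6.0 pos [ 473.2 -387.3  166.4] car [   1.4 -226. ] F [ 0.4 -0.3 -0.5] gap 87.0 grip 0.0 j [30. 42.  8. 96. -8. 42.  8.]
top yellow 255 [ 479.9 -145.3   50.4] [ 479.3 -145.6] [-131.9  -24.3]
top blue 221 [ 428.3 -239.2   50.7] [ 425.7 -241.9] [-120.8 -133.9]
side red 64 [ 474.4 -377.1   92.3] [ 473.9 -380.5] [  -2. -220.]
side yellow 194 [ 482.  -136.5   50.4] [ 481.2 -142. ] [-132.4  -20.2]
side green 110 [ 373.8 -324.7   50.6] [ 373.8 -331. ] [-112.4 -236.7]
side blue 143 [ 428.5 -231.8   50.2] [ 428.7 -237.4] [-120.9 -128.5]
target [ 371 -335  110] dp [ -15.3 -115.4   56.5] roll 0.1
```

{"name": "arm_command", "arguments": {"dp": [[-5, -40, 0], [-10, -80, 0], [-14, -115, 5], [-14, -115, 40], [-14, -115, 80], [-14, -115, 110], [-14, -115, 120], [-14, -115, 120]], "roll": [0, 0, 0, 0, 0, 0, 0, 0]}}

```text
t: 6.9
position: [369.3, -331.5, 42.7]
eef_rot: [[0.571, 0.821, -0.003], [0.821, -0.571, 0.002], [0.0, -0.004, -1.0]]
ft_force: [-0.1, 0.1, 0.0]
finger_gap: 88.3
grip_force: 0.0
```

```bash
python3 - <<'E'
from m import *
st(); go((372.3,-334),28,-34.9)
im,W=snap("side","s2.png"); cv2.imwrite("pics/s2c.png",cv2.resize(im[100:270,200:380,::-1],None,fx=3.5,fy=3.5))
E
```

```text
t 6.9 pos [ 369.3 -331.5   42.7] car [-115.8 -239.7] F [-0.1  0.1  0. ] gap 88.3 grip 0.0 j [ 35.  48.   3. 119. -10.  13.  12.]
target [ 372.3 -334.    28. ] dp [-0.4  4.  14.7] roll 0.1
```

View pics/s2c.png

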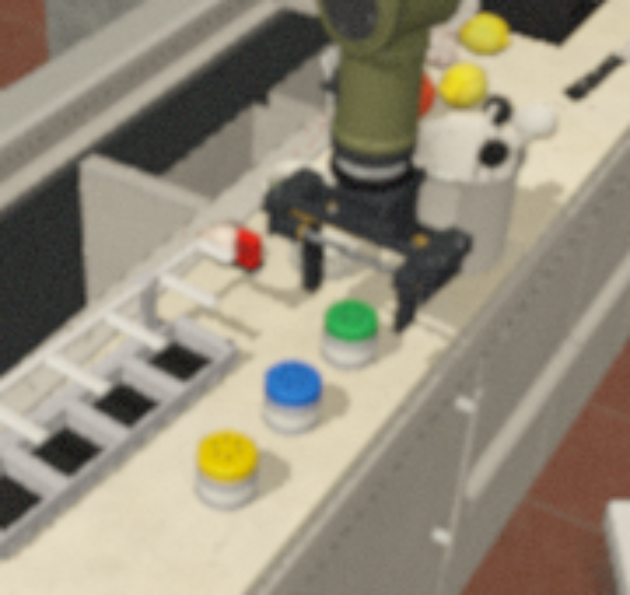

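The lock is open, with teeth over the dividers. Fingertips show at about (312,288) and (405,328), with the green tin at (350,335). I'll check that alignment by projection before descending.

```bash
python3 - <<'E'
from m import *
c=get_calibration("side"); R=np.array(c["rotation"]); 
def px(P):
    q=R.T@(np.array(P)-c["position"]); a=q[:2]/q[2]; a=a*(1+c["k1"]*(a@a)); u=a*c["fx"]+[c["cx"],c["cy"]]; return ((u-[200,100])*3.5).round(0)
s=observe();p=np.array(s["position"]); X=np.append(XC,0);Y=np.append(YC,0)
print(px(p),"tips inner",px(p+44*X),px(p-44*X),"outer",px(p+61*X),px(p-61*X))
print("lid centre",px([372.3,-334,52]),"lid edge",px(np.array([372.3,-334,52])+27*X),px(np.array([372.3,-334,52])-27*X))
im,W=snap("side");z=W[...,2]; C=w2c(W)
m=(abs(C[...,1]+239.7)<25)&(z>30)&(z<85)&(im.max(-1)<70)
print([ (round(a),np.nanmin(z[m&(abs(C[...,0]-a)<6)]).round(), np.median(C[m&(abs(C[...,0]-a)<6)],0).round(1)) for a in range(-190,-40,12) if (m&(abs(C[...,0]-a)<6)).any()])
E
```

```text
[353. 322.] tips inner [316. 304.] [392. 341.] outer [301. 297.] [408. 348.]
lid centre [352. 314.] lid edge [328. 303.] [375. 325.]
[(-166, np.float64(75.0), array([-169.8, -230.4])), (-70, np.float64(68.0), array([ -67. , -232.7])), (-58, np.float64(72.0), array([ -60.3, -232.6]))]
```

```bash
python3 - <<'E'
from m import *
st()
im,W=snap("side")
big=cv2.resize(im[150:215,270:345,::-1],None,fx=9,fy=9,interpolation=cv2.INTER_NEAREST); cv2.imwrite("pics/s3c.png",big)
C=w2c(W)
for u in(289,314,316):
    for v in range(178,202,2): print(u,v,im[v,u],C[v,u].round(0),W[v,u,2].round(0))
E
```

```text
t 7.0 pos [ 370.6 -332.6   44.7] car [-114.1 -239.9] F [1.3 0.2 1. ] gap 88.2 grip 0.0 j [ 35.  48.   3. 119. -10.  13.  12.]
289 178 [41 39 40] [ -68. -232.] 85.0
289 180 [45 43 42] [ -68. -233.] 76.0
289 182 [113 107  89] [ -68. -235.] 66.0
289 184 [182 171 142] [ -30. -295.] 2.0
289 186 [219 207 178] [ -36. -288.] -0.0
289 188 [217 206 176] [ -43. -277.] 1.0
289 190 [216 205 175] [ -49. -268.] 1.0
289 192 [219 207 177] [ -52. -265.] -5.0
289 194 [217 205 175] [ -63. -249.] 2.0
289 196 [215 204 175] [ -67. -243.] -2.0
289 198 [216 204 175] [ -75. -232.] 1.0
289 200 [219 208 178] [ -80. -225.] -1.0
314 178 [58 61 62] [-175. -205.] 152.0
314 180 [48 49 49] [-174. -209.] 141.0
314 182 [56 53 54] [-177. -205.] 138.0
314 184 [55 52 52] [-164. -231.] 108.0
314 186 [59 60 55] [-165. -230.] 101.0
314 188 [51 51 52] [-167. -229.] 94.0
314 190 [52 49 53] [-167. -230.] 85.0
314 192 [50 55 50] [-168. -231.] 77.0
314 194 [143 137 116] [-128. -310.] -3.0
314 196 [191 181 156] [-136. -297.] 0.0
314 198 [184 173 148] [-142. -287.] 1.0
314 200 [212 201 175] [-147. -278.] 1.0
316 178 [62 63 59] [-181. -207.] 153.0
316 180 [54 56 55] [-181. -209.] 145.0
316 182 [51 53 55] [-183. -207.] 139.0
316 184 [41 42 46] [-172. -229.] 113.0
316 186 [40 40 46] [-172. -231.] 103.0
316 188 [41 44 48] [-172. -233.] 94.0
316 190 [37 38 36] [-170. -239.] 81.0
316 192 [138 128 108] [-169. -243.] 70.0
316 194 [212 202 177] [-136. -309.] 2.0
316 196 [217 206 180] [-142. -300.] 2.0
316 198 [218 207 178] [-146. -294.] -1.0
316 200 [220 210 183] [-152. -283.] -0.0
```

View pics/s3c.png

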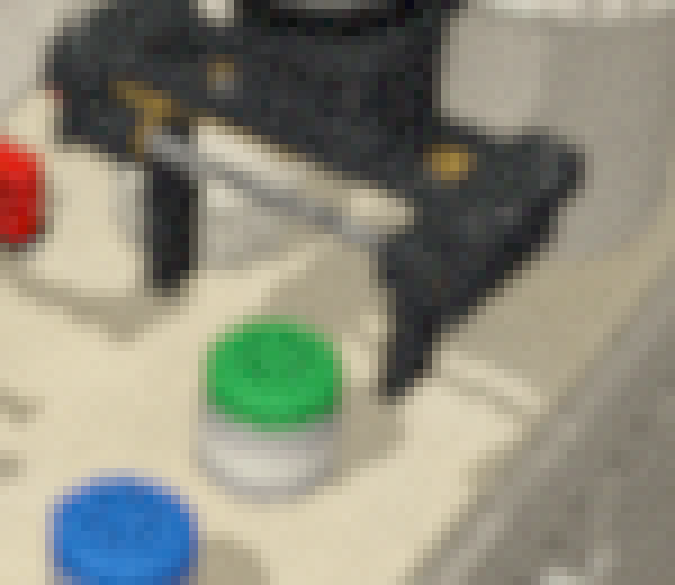

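The visible fingertips end about 20 mm above the reported TCP; x and y agree. I'll descend to the planned height and let the closing gap show whether the fingers really engage.

{"name": "arm_command", "arguments": {"dp": [[0, 2, 5], [0, 2, 10], [0, 2, 16], [0, 2, 16], [0, 2, 16]], "roll": [0, 0, 0, 0, 0]}}

```text
t: 7.55
position: [371.9, -333.3, 28.0]
eef_rot: [[0.571, 0.821, -0.0], [0.821, -0.571, 0.0], [0.0, -0.001, -1.0]]
ft_force: [0.2, -0.5, 0.3]
finger_gap: 88.1
grip_force: 0.0
```

{"name": "arm_command", "arguments": {"dp": [[0, 0, 0], [0, 0, 0], [0, 0, 0], [0, 0, 0], [0, 0, 0], [0, 0, 0]], "roll": [0, 0, 0, 0, 0, 0], "hand": 1, "squeeze": 20}}

```text
t: 8.15
position: [372.4, -333.7, 28.3]
eef_rot: [[0.571, 0.821, 0.001], [0.821, -0.571, -0.0], [0.0, 0.001, -1.0]]
ft_force: [0.5, -0.8, 0.6]
finger_gap: 52.3
grip_force: 20.0
```

```bash
python3 - <<'E'
from m import *
st()
im,W=snap("side")
big=cv2.resize(im[150:215,270:345,::-1],None,fx=9,fy=9,interpolation=cv2.INTER_NEAREST); cv2.imwrite("pics/s4c.png",big)
print(blobs(im,W,20,125)["green"])
E
```

```text
t 8.15 pos [ 372.4 -333.7   28.3] car [-112.  -239.7] F [ 0.5 -0.8  0.6] gap 52.3 grip 20.0 j [ 35.  50.   3. 119. -10.  12.  12.]
[(array([300.2, 191.4]), np.int32(110), array([ 373.5, -324.9,   50.4]), array([ 374.3, -329.1]), array([39., 42., 31.]))]
```

View pics/s4c.png

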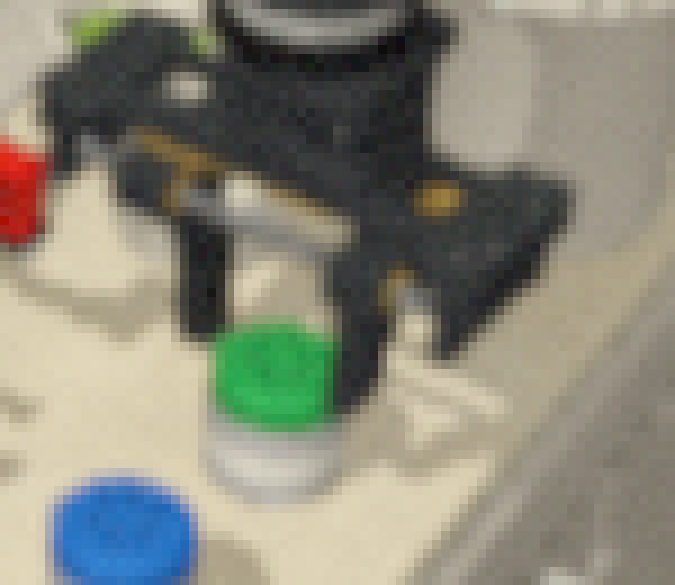

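The fingers hold the green tin's lid at (275,375), gap 52.3 mm. Lifting a little to test the hold.

{"name": "arm_command", "arguments": {"dp": [[0, 0, -15], [0, 0, -40], [0, 0, -75], [0, 0, -110], [0, 0, -115], [0, 0, -115]], "roll": [0, 0, 0, 0, 0, 0]}}

```text
t: 8.8
position: [372.2, -333.5, 143.8]
eef_rot: [[0.571, 0.821, 0.001], [0.821, -0.571, -0.001], [0.0, 0.001, -1.0]]
ft_force: [0.7, -0.3, -2.2]
finger_gap: 52.5
grip_force: 20.0
```

```bash
python3 - <<'E'
from m import *
st(); go(c2w(-2,-117),143,-34.9)
im,W=snap("side")
print(blobs(im,W,20,225)["green"])
E
```

```text
t 8.8 pos [ 372.2 -333.5  143.8] car [-112.2 -239.6] F [ 0.7 -0.3 -2.2] gap 52.5 grip 20.0 j [ 32.  37.   7. 116.  -9.  27.  11.]
target [ 532.8 -296.   143. ] dp [122.4 110.4   0.9] roll 0.1
[(array([303.1, 163.4]), np.int32(122), array([ 373.6, -323. ,  166.4]), array([ 373.4, -328.8]), array([38., 43., 31.]))]
```

{"name": "arm_command", "arguments": {"dp": [[20, 18, 0], [45, 40, 0], [75, 67, 0], [100, 90, 0], [118, 106, 0], [122, 110, 0], [122, 110, 0], [122, 110, 0]], "roll": [0, 0, 0, 0, 0, 0, 0, 0]}}

```text
t: 9.65
position: [529.4, -296.7, 142.1]
eef_rot: [[0.572, 0.82, -0.004], [0.82, -0.572, 0.001], [-0.002, -0.003, -1.0]]
ft_force: [-1.3, 0.2, -1.3]
finger_gap: 52.7
grip_force: 20.0
```

```bash
python3 - <<'E'
from m import *
st(); go(c2w(-2,-117),36,-34.9)
for n in("side","top"):
    im,W=snap(n); print(n)
    for b in blobs(im,W,20,225)["green"]: print(b[2],b[3],w2c(b[3]))
C=w2c(W);z=W[...,2]
big=cv2.resize(im[120:220,180:320,::-1],None,fx=5,fy=5,interpolation=cv2.INTER_CUBIC); cv2.imwrite("pics/t4c.png",big)
E
```

```text
t 9.65 pos [ 529.4 -296.7  142.1] car [  -4.4 -119.5] F [-1.3  0.2 -1.3] gap 52.7 grip 20.0 j [ 19.  44.  10.  98. -11.  40.  -0.]
target [ 532.8 -296.    36. ] dp [  2.7   2.8 106.1] roll -0.0
side
[ 530.5 -286.2  164. ] [ 531.6 -293.4] [  -4.46917231 -115.56265001]
top
```

View pics/t4c.png

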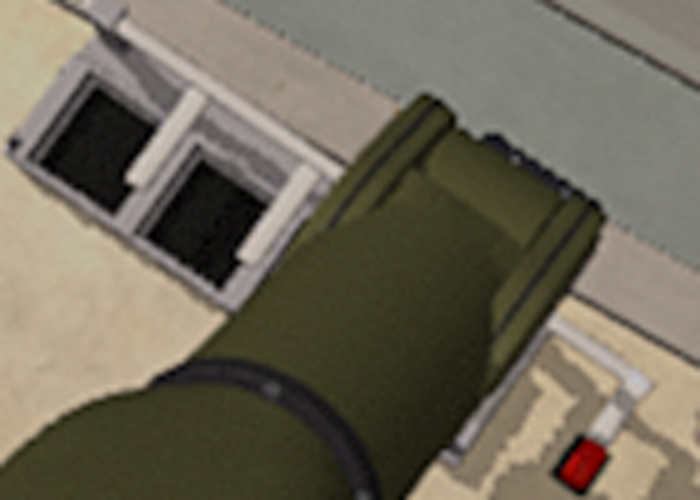

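The top view shows the arm over cell 0 and teeth over the dividers at (170,135) and (280,215). The lock is open, with its grip at (583,462). Lowering part way and settling.

{"name": "arm_command", "arguments": {"dp": [[2, 3, 15], [2, 3, 30], [2, 3, 36], [2, 3, 36], [2, 3, 36]], "roll": [0, 0, 0, 0, 0]}}

```text
t: 10.25
position: [535.5, -296.4, 107.2]
eef_rot: [[0.571, 0.821, -0.0], [0.821, -0.571, -0.0], [-0.0, -0.0, -1.0]]
ft_force: [0.8, 0.2, -1.5]
finger_gap: 52.6
grip_force: 20.0
```

```bash
python3 - <<'E'
from m import *
st(); go(c2w(-2,-117),36,-34.9)
im,W=snap("side")
for b in blobs(im,W,20,225)["green"]: print(b[2],b[3],w2c(b[3]))
C=w2c(W); z=W[...,2]
for lo,hi in((-200,-120),(-115,-40),(-40,40)):
    m=(z>66)&(z<75)&(C[...,0]>-20)&(C[...,0]<20)&(C[...,1]>lo)&(C[...,1]<hi)&(im.min(-1)>120); q=C[m]
    if len(q): print("tooth",q.min(0).round(1),q.max(0).round(1),np.median(q,0).round(1))
E
```

```text
t 10.25 pos [ 535.5 -296.4  107.2] car [   0.4 -115.8] F [ 0.8  0.2 -1.5] gap 52.6 grip 20.0 j [ 20.  47.   9.  98. -11.  36.   0.]
target [ 532.8 -296.    36. ] dp [-1.2 -2.4 71.2] roll 0.1
[ 536.1 -286.7  129.4] [ 536.2 -293.8] [  -0.46761534 -113.25883975]
tooth [ -10.2 -163.7] [  -3.1 -152.4] [  -8.5 -157.1]
tooth [-11.5 -83.2] [ 19.7 -69.7] [  3.4 -74.9]
tooth [-10.8  -6.7] [19.9  8.7] [2.4 1. ]
```

{"name": "arm_command", "arguments": {"dp": [[-2.5, -2, 10], [-2.5, -2, 20], [-2.5, -2, 30], [-2.5, -2, 38], [-2.5, -2, 46], [-2.5, -2, 54], [-2.5, -2, 58], [-2.5, -2, 58]], "roll": [0, 0, 0, 0, 0, 0, 0, 0]}}

```text
t: 11.1
position: [532.2, -296.7, 48.5]
eef_rot: [[0.571, 0.821, -0.001], [0.821, -0.571, 0.001], [-0.0, -0.001, -1.0]]
ft_force: [-0.4, -0.2, -1.0]
finger_gap: 52.9
grip_force: 20.0
```

```bash
python3 - <<'E'
from m import *
st(); go(c2w(-2,-117),35,-34.9)
im,W=snap("side")
for b in blobs(im,W,20,225)["green"]: print(b[2],b[3],w2c(b[3]))
E
```

```text
t 11.1 pos [ 532.2 -296.7   48.5] car [  -2.1 -118. ] F [-0.4 -0.2 -1. ] gap 52.9 grip 20.0 j [ 21.  52.   7. 100. -12.  29.   1.]
target [ 532.8 -296.    35. ] dp [ 1.   0.1 13.5] roll 0.1
[ 533.4 -286.9   70.8] [ 534.3 -292.5] [  -2.76969354 -113.27971947]
```

{"name": "arm_command", "arguments": {"dp": [[0, 0, 4], [0, 0, 8], [0, 0, 11], [0, 0, 13], [0, 0, 13]], "roll": [0, 0, 0, 0, 0]}}

```text
t: 11.65
position: [532.3, -296.8, 35.9]
eef_rot: [[0.571, 0.821, -0.0], [0.821, -0.571, 0.0], [0.0, -0.001, -1.0]]
ft_force: [0.3, 0.1, -1.2]
finger_gap: 52.5
grip_force: 20.0
```

{"name": "arm_command", "arguments": {"dp": [[0, 0, 0], [0, 0, 0], [0, 0, 0], [0, 0, 0], [0, 0, 0]], "roll": [0, 0, 0, 0, 0], "hand": -0.4}}

```text
t: 12.15
position: [532.6, -297.0, 36.3]
eef_rot: [[0.571, 0.821, 0.0], [0.821, -0.571, -0.0], [0.0, 0.0, -1.0]]
ft_force: [-0.0, -0.0, -0.7]
finger_gap: 62.1
grip_force: 0.0
```

```bash
python3 - <<'E'
from m import *
st()
im,W=snap("side")
for b in blobs(im,W,20,225)["green"]: print(b[2],b[3],w2c(b[3]))
E
```

```text
t 12.15 pos [ 532.6 -297.    36.3] car [  -1.6 -118. ] F [-0.  -0.  -0.7] gap 62.1 grip 0.0 j [ 21.  53.   7. 100. -12.  28.   1.]
[ 530.1 -288.4   56.8] [ 531.2 -294.1] [  -4.39673095 -116.36561468]
```

Released cleanly; the lid is at z about 57. Retreating up, then moving towards the blue tin.

{"name": "arm_command", "arguments": {"dp": [[0, 0, -15], [0, 0, -45], [0, 0, -80], [0, -40, -90], [0, -85, -90], [-5, -120, -80], [-10, -120, -70], [-10, -120, -70]], "roll": [0, 0, 0, 0, 0, 0, 0, 0]}}

```text
t: 13.0
position: [427.7, -237.2, 106.4]
eef_rot: [[0.572, 0.821, -0.0], [0.821, -0.572, -0.0], [-0.0, -0.0, -1.0]]
ft_force: [0.1, -0.4, -0.3]
finger_gap: 61.4
grip_force: 0.0
```

```bash
cat >> m.py <<'E'
def tins(hi=225):
    for n in("top","side"):
        im,W=snap(n)
        for k,v in blobs(im,W,20,hi).items():
            for x in v:
                if k!="red" and -500<x[2][1]<50: print(n,k,x[1],x[2],x[3],w2c(x[3]).round(1))
E
python3 - <<'E'
from m import *
st(); tins(); go((427,-239.8),75,-34.9)
E
```

```text
t 13.0 pos [ 427.7 -237.2  106.4] car [-121.8 -128.9] F [ 0.1 -0.4 -0.3] gap 61.4 grip 0.0 j [ 19.  41.   7. 119. -12.  21.   1.]
top yellow 192 [ 484.1 -141.2   50.2] [ 480.3 -144.3] [-131.8  -22.6]
top green 185 [ 533.7 -302.1   56.6] [ 529.8 -299.4] [  -2.5 -121.5]
side yellow 196 [ 481.8 -136.6   50.5] [ 481.  -142.7] [-132.2  -20.9]
side green 119 [ 528.9 -289.4   56.6] [ 530.  -295.1] [  -4.8 -117.9]
side blue 142 [ 427.3 -231.8   50.4] [ 427.3 -238. ] [-121.7 -129.8]
target [ 427.  -239.8   75. ] dp [-3.4 -1.4 31.7] roll 0.1
```

{"name": "arm_command", "arguments": {"dp": [[-2, -1, 5], [-3, -1, 10], [-3, -1, 30], [-3, -1, 55], [-3, -1, 72], [-3, -1, 79], [-3, -1, 79], [-3, -1, 79]], "roll": [0, 0, 0, 0, 0, 0, 0, 0], "hand": -1}}

```text
t: 13.9
position: [426.1, -238.9, 27.5]
eef_rot: [[0.571, 0.821, 0.001], [0.821, -0.571, -0.0], [0.0, 0.001, -1.0]]
ft_force: [-0.4, -0.7, -0.4]
finger_gap: 88.0
grip_force: 0.0
```

{"name": "arm_command", "arguments": {"dp": [[0, 0, 0], [0, 0, 0], [0, 0, 0], [0, 0, 0], [0, 0, 0], [0, 0, 0]], "roll": [0, 0, 0, 0, 0, 0], "hand": 1, "squeeze": 20}}

```text
t: 14.5
position: [426.5, -239.0, 27.5]
eef_rot: [[0.571, 0.821, 0.002], [0.821, -0.571, -0.001], [0.0, 0.002, -1.0]]
ft_force: [1.0, 0.1, 3.4]
finger_gap: 53.1
grip_force: 20.0
```

{"name": "arm_command", "arguments": {"dp": [[0, 0, -15], [0, 0, -40], [0, 0, -75], [0, 0, -110], [0, 0, -115], [0, 0, -115]], "roll": [0, 0, 0, 0, 0, 0]}}

```text
t: 15.1
position: [425.9, -238.5, 142.6]
eef_rot: [[0.57, 0.821, 0.001], [0.821, -0.57, -0.0], [0.0, 0.001, -1.0]]
ft_force: [0.0, 0.3, -1.2]
finger_gap: 52.8
grip_force: 20.0
```

```bash
python3 - <<'E'
from m import *
st(); tins(); go(c2w(-2,-39),110,-34.9)
E
```

```text
t 15.1 pos [ 425.9 -238.5  142.6] car [-122.6 -131. ] F [ 0.   0.3 -1.2] gap 52.8 grip 20.0 j [ 19.  37.   9. 118. -12.  26.   1.]
top yellow 180 [ 485.5 -139.3   50.4] [ 480.5 -142.8] [-132.5  -21.3]
top green 154 [ 537.  -296.4   55.8] [ 534.5 -293.5] [  -2. -114.]
side yellow 194 [ 482.4 -137.    50.2] [ 481.2 -143. ] [-131.9  -21. ]
side green 111 [ 529.5 -282.4   56.3] [ 529.9 -286.5] [  -9.8 -110.9]
side blue 155 [ 426.1 -227.5  164.5] [ 427.1 -234.2] [-124.  -126.8]
target [ 577.4 -232.   110. ] dp [ 91.9 122.1  30.7] roll 0.1
```

{"name": "arm_command", "arguments": {"dp": [[18, 24, 0], [38, 52, 0], [60, 81, 0], [78, 106, 0], [90, 122, 0], [90, 122, 20], [90, 122, 35], [90, 122, 35]], "roll": [0, 0, 0, 0, 0, 0, 0, 0]}}

```text
t: 16.0
position: [573.8, -233.1, 103.1]
eef_rot: [[0.571, 0.821, -0.008], [0.821, -0.571, 0.003], [-0.002, -0.009, -1.0]]
ft_force: [-0.6, -0.2, -1.5]
finger_gap: 52.8
grip_force: 20.0
```

{"name": "arm_command", "arguments": {"dp": [[0, 0, 0], [0, 0, 0]], "roll": [0, 0]}}

```text
t: 16.2
position: [577.1, -234.8, 107.5]
eef_rot: [[0.571, 0.821, 0.0], [0.821, -0.571, -0.0], [-0.0, 0.0, -1.0]]
ft_force: [0.2, 0.3, -1.0]
finger_gap: 52.9
grip_force: 20.0
```

```bash
python3 - <<'E'
from m import *
st(); tins(); go(c2w(-2,-41),47,-34.9)
E
```

```text
t 16.2 pos [ 577.1 -234.8  107.5] car [ -0.7 -41.4] F [ 0.2  0.3 -1. ] gap 52.9 grip 20.0 j [ 12.  48.  10.  96. -13.  37.  -5.]
top yellow 61 [ 465.6 -158.8   50.1] [ 470.5 -156. ] [-133.2  -37.8]
top green 246 [ 528.4 -290.6   56.6] [ 529.9 -292. ] [  -6.7 -115.4]
top blue 26 [ 558.7 -253.1  130.5] [ 558.7 -253. ] [ -5.4 -66.9]
side yellow 192 [ 482.2 -136.8   50.4] [ 481.1 -141.7] [-132.7  -20. ]
side green 110 [ 529.5 -282.7   56.2] [ 530.  -285.4] [ -10.4 -109.9]
side blue 133 [ 578.4 -223.9  130.8] [ 578.5 -231.1] [ -1.6 -37.6]
target [ 576.3 -233.7   47. ] dp [ 0.1 -1.7 61. ] roll 0.1
```

{"name": "arm_command", "arguments": {"dp": [[0, -1.5, 10], [0, -1.5, 20], [0, -1.5, 30], [0, -1.5, 38], [0, -1.5, 46], [0, -1.5, 54], [0, -1.5, 60], [0, -1.5, 60]], "roll": [0, 0, 0, 0, 0, 0, 0, 0]}}

```text
t: 17.1
position: [575.6, -233.1, 46.2]
eef_rot: [[0.571, 0.821, -0.001], [0.821, -0.571, 0.001], [-0.0, -0.002, -1.0]]
ft_force: [-0.9, 0.1, -2.4]
finger_gap: 52.8
grip_force: 20.0
```

{"name": "arm_command", "arguments": {"dp": [[0, 0, 4], [0, 0, 8], [0, 0, 11], [0, 0, 13], [0, 0, 13]], "roll": [0, 0, 0, 0, 0]}}

```text
t: 17.6
position: [575.9, -233.4, 33.9]
eef_rot: [[0.571, 0.821, -0.0], [0.821, -0.571, 0.0], [-0.0, -0.0, -1.0]]
ft_force: [-0.1, 0.4, -1.4]
finger_gap: 52.7
grip_force: 20.0
```

```bash
python3 - <<'E'
from m import *
st(); tins()
E
```

```text
t 17.6 pos [ 575.9 -233.4   33.9] car [ -2.5 -41. ] F [-0.1  0.4 -1.4] gap 52.7 grip 20.0 j [ 13.  54.   8.  98. -14.  29.  -4.]
top yellow 68 [ 465.6 -158.8   49.7] [ 472.  -152.3] [-134.1  -33.9]
top green 247 [ 528.5 -290.6   56.4] [ 530.  -290.7] [  -7.3 -114.3]
top blue 24 [ 547.8 -250.5   97.7] [ 548.5 -252.7] [-13.9 -72.5]
side yellow 195 [ 481.8 -135.9   50.4] [ 481.2 -141.6] [-132.7  -19.9]
side blue 131 [ 576.  -224.8   57.5] [ 578.5 -221. ] [ -7.4 -29.4]
```

{"name": "arm_command", "arguments": {"dp": [[0, 0, 0], [0, 0, 0], [0, 0, 0], [0, 0, 0], [0, 0, 0]], "roll": [0, 0, 0, 0, 0], "hand": -0.4}}

```text
t: 18.2
position: [576.1, -233.5, 34.3]
eef_rot: [[0.571, 0.821, 0.0], [0.821, -0.571, -0.0], [0.0, 0.0, -1.0]]
ft_force: [-0.4, -0.3, 0.2]
finger_gap: 61.6
grip_force: 0.0
```

{"name": "arm_command", "arguments": {"dp": [[0, 0, -15], [0, 0, -45], [0, 0, -80], [0, -40, -90], [5, -85, -90], [15, -125, -90], [20, -130, -90], [20, -130, -90]], "roll": [0, 0, 0, 0, 0, 0, 0, 0]}}

```text
t: 19.0
position: [481.1, -141.6, 125.2]
eef_rot: [[0.569, 0.822, 0.001], [0.822, -0.569, 0.001], [0.001, 0.001, -1.0]]
ft_force: [0.7, -0.5, -0.1]
finger_gap: 61.5
grip_force: 0.0
```

```bash
python3 - <<'E'
from m import *
st(); tins(); go((480.3,-143.7),100,-34.9)
E
```

```text
t 19.0 pos [ 481.1 -141.6  125.2] car [-132.8  -19.9] F [ 0.7 -0.5 -0.1] gap 61.5 grip 0.0 j [  5.  40.  10. 117. -15.  25.  -9.]
top yellow 100 [ 471.2 -159.    50.4] [ 476.3 -155.6] [-128.7  -34.2]
top green 256 [ 528.5 -290.7   55.9] [ 529.7 -292.1] [  -6.8 -115.6]
top blue 250 [ 571.7 -234.7   56.2] [ 571.9 -234.6] [ -5.1 -44.3]
side yellow 194 [ 482.2 -136.3   50.2] [ 481.1 -143.2] [-131.8  -21.3]
side green 43 [ 539.8 -275.9   55.7] [ 536.1 -230. ] [-37.1 -61. ]
side blue 144 [ 572.2 -225.    56.6] [ 574.  -227.7] [ -7.3 -37.4]
target [ 480.3 -143.7  100. ] dp [-1.1 -2.1 24.9] roll 0.1
```

{"name": "arm_command", "arguments": {"dp": [[-1, 0, 5], [-1, 0, 20], [-1, 0, 45], [-1, 0, 70], [-1, 0, 90], [-1, 0, 98], [-1, 0, 98], [-1, 0, 98]], "roll": [0, 0, 0, 0, 0, 0, 0, 0], "hand": -1}}

```text
t: 19.9
position: [480.6, -144.3, 26.5]
eef_rot: [[0.571, 0.821, 0.001], [0.821, -0.571, -0.0], [0.0, 0.001, -1.0]]
ft_force: [0.3, 0.3, -0.3]
finger_gap: 87.9
grip_force: 0.0
```

{"name": "arm_command", "arguments": {"dp": [[0, 0, 0], [0, 0, 0], [0, 0, 0], [0, 0, 0], [0, 0, 0], [0, 0, 0]], "roll": [0, 0, 0, 0, 0, 0], "hand": 1, "squeeze": 20}}

```text
t: 20.5
position: [480.9, -144.0, 26.6]
eef_rot: [[0.571, 0.821, 0.002], [0.821, -0.571, -0.001], [0.0, 0.002, -1.0]]
ft_force: [0.9, -0.7, 3.5]
finger_gap: 52.8
grip_force: 20.0
```

{"name": "arm_command", "arguments": {"dp": [[0, 0, -15], [0, 0, -40], [0, 0, -75], [0, 0, -110], [0, 0, -115], [0, 0, -115]], "roll": [0, 0, 0, 0, 0, 0]}}

```text
t: 21.1
position: [480.3, -143.5, 141.7]
eef_rot: [[0.57, 0.821, 0.001], [0.821, -0.57, -0.0], [0.001, 0.001, -1.0]]
ft_force: [-0.2, 0.1, -2.3]
finger_gap: 52.7
grip_force: 20.0
```

```bash
python3 - <<'E'
from m import *
st(); tins(); go(c2w(-2,37.5),142,-34.9)
E
```

```text
t 21.1 pos [ 480.3 -143.5  141.7] car [-132.3  -22. ] F [-0.2  0.1 -2.3] gap 52.7 grip 20.0 j [  5.  38.  11. 116. -15.  27.  -9.]
top yellow 32 [ 464.8 -162.8  164.6] [ 466.6 -158.2] [-135.1  -41.9]
top green 256 [ 528.5 -290.7   56.1] [ 529.8 -292.1] [  -6.7 -115.5]
top blue 246 [ 571.6 -236.1   56.5] [ 571.5 -234.6] [ -5.4 -44.5]
side yellow 211 [ 482.  -132.9  164.4] [ 483.6 -140.8] [-131.1  -17.9]
side green 76 [ 534.6 -276.4   56.2] [ 534.9 -232.8] [-36.4 -64. ]
side blue 146 [ 572.4 -226.1   56.3] [ 574.  -232.9] [ -4.3 -41.7]
target [ 621.2 -169.3  142. ] dp [ 59.6 131.6  -2.3] roll 0.1
```

{"name": "arm_command", "arguments": {"dp": [[11, 25, 0], [24, 53, 0], [38, 83, 0], [50, 110, 0], [60, 130, 0], [60, 130, 18], [60, 130, 34], [60, 130, 34]], "roll": [0, 0, 0, 0, 0, 0, 0, 0]}}

```text
t: 22.0
position: [617.9, -167.5, 102.6]
eef_rot: [[0.571, 0.821, -0.009], [0.821, -0.571, 0.003], [-0.003, -0.009, -1.0]]
ft_force: [-0.3, 0.5, -1.2]
finger_gap: 52.7
grip_force: 20.0
```

{"name": "arm_command", "arguments": {"dp": [[0, 0, 0], [0, 0, 0]], "roll": [0, 0]}}

```text
t: 22.2
position: [621.2, -168.8, 107.3]
eef_rot: [[0.571, 0.821, 0.0], [0.821, -0.571, -0.0], [0.0, 0.0, -1.0]]
ft_force: [0.4, -0.2, -1.3]
finger_gap: 53.0
grip_force: 20.0
```

```bash
python3 - <<'E'
from m import *
st(); tins(); go(c2w(-2,37.5),46,-34.9)
E
```

```text
t 22.2 pos [ 621.2 -168.8  107.3] car [-2.3 37.9] F [ 0.4 -0.2 -1.3] gap 53.0 grip 20.0 j [  5.  49.  12.  92. -14.  40. -11.]
top yellow 73 [ 604.2 -184.1  131.2] [ 602.8 -182.4] [-9.6 16.2]
top green 253 [ 528.7 -290.6   56. ] [ 530.2 -292.1] [  -6.4 -115.3]
top blue 254 [ 571.3 -233.4   56.1] [ 572.  -234.7] [ -4.9 -44.3]
side yellow 188 [ 623.9 -157.5  131.2] [ 623.6 -152.7] [-9.5 52.5]
side green 105 [ 529.4 -280.5   56.2] [ 531.2 -285.2] [  -9.5 -109.1]
side blue 151 [ 572.5 -226.3   56.1] [ 575.8 -203.9] [-19.4 -16.9]
target [ 621.2 -169.3   46. ] dp [-0.6 -0.  61.8] roll 0.1
```

{"name": "arm_command", "arguments": {"dp": [[-0.5, 0, 10], [-0.5, 0, 20], [-0.5, 0, 30], [-0.5, 0, 38], [-0.5, 0, 46], [-0.5, 0, 54], [-0.5, 0, 60], [-0.5, 0, 60]], "roll": [0, 0, 0, 0, 0, 0, 0, 0]}}

```text
t: 23.1
position: [620.2, -168.8, 46.1]
eef_rot: [[0.571, 0.821, -0.002], [0.821, -0.571, 0.001], [-0.0, -0.002, -1.0]]
ft_force: [0.3, -0.6, -1.4]
finger_gap: 52.9
grip_force: 20.0
```

{"name": "arm_command", "arguments": {"dp": [[0, 0, 4], [0, 0, 8], [0, 0, 11], [0, 0, 13], [0, 0, 13]], "roll": [0, 0, 0, 0, 0]}}

```text
t: 23.6
position: [620.7, -168.9, 33.9]
eef_rot: [[0.571, 0.821, -0.0], [0.821, -0.571, 0.0], [-0.0, -0.001, -1.0]]
ft_force: [0.5, -0.1, -1.5]
finger_gap: 52.7
grip_force: 20.0
```

{"name": "arm_command", "arguments": {"dp": [[0, 0, 0], [0, 0, 0], [0, 0, 0], [0, 0, 0], [0, 0, 0]], "roll": [0, 0, 0, 0, 0], "hand": -0.4}}

```text
t: 24.1
position: [621.0, -169.0, 34.3]
eef_rot: [[0.571, 0.821, 0.0], [0.821, -0.571, -0.0], [0.0, 0.0, -1.0]]
ft_force: [1.2, -0.5, 0.6]
finger_gap: 61.4
grip_force: 0.0
```

{"name": "arm_command", "arguments": {"dp": [[0, 0, -15], [0, 0, -45], [0, 0, -80], [0, -40, -110], [-40, -70, -110], [-80, -90, -110], [-120, -100, -110], [-120, -100, -110]], "roll": [0, 0, 0, 0, 0, 0, 0, 0]}}

```text
t: 24.9
position: [464.8, -215.4, 145.8]
eef_rot: [[0.578, 0.816, -0.003], [0.816, -0.578, -0.003], [-0.004, -0.001, -1.0]]
ft_force: [1.0, -0.6, -0.9]
finger_gap: 61.6
grip_force: 0.0
```

```bash
python3 - <<'E'
from m import *
st(); tins(); im,W=snap("top"); print([b[2:4] for b in blobs(im,W,60,125)["red"]]); go(c2w(0,-222),145,-34.9)
cv2.imwrite("pics/t5.png",cv2.resize(im[95:275,125:355,::-1],None,fx=3.4,fy=3.3,interpolation=cv2.INTER_CUBIC))
im,W=snap("side"); cv2.imwrite("pics/s5.png",cv2.resize(im[140:310,150:330,::-1],None,fx=3.5,fy=3.5))
E
```

```text
t 24.9 pos [ 464.8 -215.4  145.8] car [-103.9  -89.8] F [ 1.  -0.6 -0.9] gap 61.6 grip 0.0 j [ 13.  38.  11. 114. -13.  29.  -2.]
top yellow 265 [ 617.6 -169.4   56.2] [ 616.8 -168.1] [-6.3 35.9]
top green 132 [ 522.4 -302.    56.3] [ 529.7 -296.4] [  -4.3 -119.1]
top blue 91 [ 583.1 -224.7   56. ] [ 577.5 -234.6] [ -0.5 -41.1]
side yellow 188 [ 617.7 -161.4   56.1] [ 618.9 -167.4] [-5.  37.7]
side green 112 [ 529.4 -282.8   56.6] [ 529.6 -287.1] [  -9.7 -111.5]
side blue 147 [ 572.2 -225.4   56.4] [ 573.9 -231.3] [ -5.3 -40.4]
[(array([ 473.4, -380.4,  106.1]), array([ 473.3, -380.9])), (array([ 361. , -611.1,   74.9]), array([ 357. , -613.7]))]
target [ 474.4 -383.3  145. ] dp [-1.403e+02  1.011e+02  1.000e-01] roll 0.1
```

View pics/s5.png

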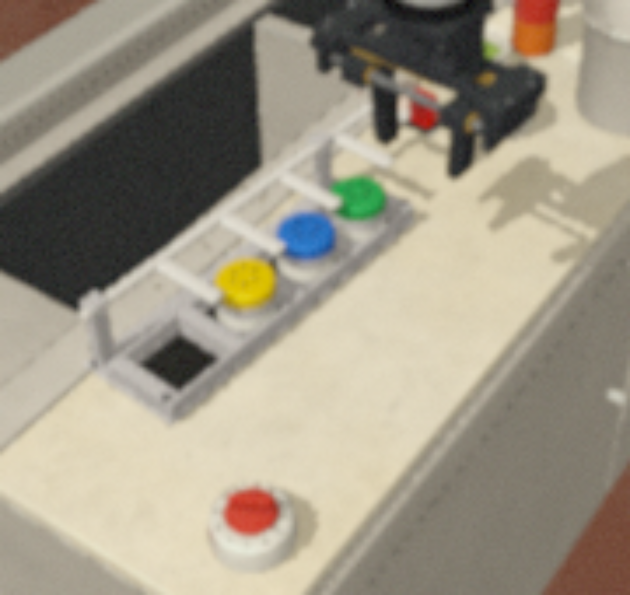

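The side view shows all three tins upright in cells 0 to 2: green (360,198), blue (307,235) and yellow (247,283). The timer at (252,520) is untouched. Next I'll take the red grip and lock.

{"name": "arm_command", "arguments": {"dp": [[-35, 25, 0], [-70, 50, 0], [-105, 76, 0], [-130, 93, 0], [-139, 101, 0], [-139, 101, 0], [-139, 101, 20], [-139, 101, 40]], "roll": [0, 0, 0, 0, 0, 0, 0, 0], "hand": -1}}

```text
t: 25.9
position: [475.8, -378.9, 104.0]
eef_rot: [[0.567, 0.823, 0.002], [0.823, -0.567, 0.002], [0.003, 0.0, -1.0]]
ft_force: [0.1, 0.5, 0.2]
finger_gap: 88.4
grip_force: 0.0
```

```bash
python3 - <<'E'
from m import *
st(); go(c2w(0.5,-221),84,-34.9)
E
```

```text
t 25.9 pos [ 475.8 -378.9  104. ] car [  -1.3 -217.6] F [0.1 0.5 0.2] gap 88.4 grip 0.0 j [ 30.  47.   8.  99. -11.  35.  10.]
target [ 475.3 -382.7   84. ] dp [-3.5  1.8 20. ] roll 0.3
```

{"name": "arm_command", "arguments": {"dp": [[-2, 1, 8], [-2, 1, 16], [-2, 1, 20], [-2, 1, 20], [-2, 1, 20]], "roll": [0, 0, 0, 0, 0]}}

```text
t: 26.4
position: [473.9, -384.5, 84.7]
eef_rot: [[0.571, 0.821, 0.001], [0.821, -0.571, -0.0], [0.0, 0.001, -1.0]]
ft_force: [0.3, 0.7, -0.4]
finger_gap: 87.9
grip_force: 0.0
```

{"name": "arm_command", "arguments": {"dp": [[0, 0, 0], [0, 0, 0], [0, 0, 0], [0, 0, 0], [0, 0, 0], [0, 0, 0], [0, 0, 0], [0, 0, 0]], "roll": [0, 0, 0, 0, 0, 0, 0, 0], "hand": 1, "squeeze": 15}}

```text
t: 27.2
position: [474.0, -384.8, 84.2]
eef_rot: [[0.571, 0.821, 0.001], [0.821, -0.571, -0.001], [-0.0, 0.001, -1.0]]
ft_force: [6.4, -3.7, -2.3]
finger_gap: 26.4
grip_force: 3.7
```

{"name": "arm_command", "arguments": {"dp": [[6, 0, 0], [14, 0, 0], [22, 0, 0], [30, 0, 0], [36, 0, 0], [40, 0, 0], [44, 0, 0], [46, 0, 0]], "roll": [0, 0, 0, 0, 0, 0, 0, 0]}}

```text
t: 28.0
position: [496.7, -352.7, 84.4]
eef_rot: [[0.574, 0.819, -0.003], [0.819, -0.574, -0.009], [-0.009, 0.002, -1.0]]
ft_force: [-5.4, -16.4, -6.1]
finger_gap: 25.6
grip_force: 15.0
```

```bash
python3 - <<'E'
from m import *
st()
im,W=snap("side"); C=w2c(W); z=W[...,2]
print([b[2:4] for b in blobs(im,W,60,125)["red"]])
for lo,hi in((-160,-80),(-80,0),(0,80),(80,160)):
    m=(z>66)&(z<75)&(C[...,0]>-20)&(C[...,0]<45)&(C[...,1]>lo)&(C[...,1]<hi); q=C[m]
    if len(q): print("tooth",q.min(0).round(1),q.max(0).round(1),np.median(q,0).round(1))
E
```

```text
t 28.0 pos [ 496.7 -352.7   84.4] car [   0.8 -184.2] F [ -5.4 -16.4  -6.1] gap 25.6 grip 15.0 j [ 26.  49.   9.  99. -12.  33.   7.]
[(array([ 358.6, -616.3,   71.5]), array([ 356.6, -619.1])), (array([ 498.9, -344.5,   94.7]), array([ 499.3, -346.8]))]
tooth [  -9.6 -123. ] [  43.9 -104.2] [  15.8 -115.2]
tooth [-11.3 -45.7] [ 44.6 -30.6] [ 15.7 -37. ]
tooth [-12.2  33.2] [44.7 46.6] [16.3 40.7]
tooth [-13.  109.4] [ 44.9 124.2] [ 13.6 118.8]
```

At the stop: 17 N of reaction, and the teeth are over the cell middles. Unload, release and retreat.

{"name": "arm_command", "arguments": {"dp": [[-4, 0, 0], [-5, 0, 0], [-5, 0, 0]], "roll": [0, 0, 0]}}

```text
t: 28.35
position: [496.6, -352.8, 84.3]
eef_rot: [[0.572, 0.82, 0.0], [0.82, -0.572, -0.003], [-0.002, 0.002, -1.0]]
ft_force: [1.1, -7.8, -4.5]
finger_gap: 25.1
grip_force: 15.0
```

{"name": "arm_command", "arguments": {"dp": [[0, 0, 0], [0, 0, 0], [0, 0, 0], [0, 0, 0], [0, 0, 0], [0, 0, -25], [0, 0, -60], [0, 0, -100]], "roll": [0, 0, 0, 0, 0, 0, 0, 0], "hand": -1}}

```text
t: 29.15
position: [496.1, -350.0, 184.4]
eef_rot: [[0.571, 0.821, -0.002], [0.821, -0.571, 0.002], [0.0, -0.003, -1.0]]
ft_force: [1.0, -0.4, 0.3]
finger_gap: 86.6
grip_force: 0.0
```

{"name": "arm_command", "arguments": {"dp": [[0, -45, 0], [0, -90, 0], [0, -110, 0], [0, -110, 0], [0, -110, 0], [0, -110, 0]], "roll": [0, 0, 0, 0, 0, 0]}}

```text
t: 29.75
position: [408.3, -289.0, 184.3]
eef_rot: [[0.57, 0.821, 0.002], [0.821, -0.57, -0.001], [0.0, 0.002, -1.0]]
ft_force: [-0.7, 0.3, 0.4]
finger_gap: 88.4
grip_force: 0.0
```

```bash
python3 - <<'E'
from m import *
st(); tins()
im,W=snap("side"); C=w2c(W); z=W[...,2]
print([b[2:4] for b in blobs(im,W,60,125)["red"]])
for lo,hi in((-160,-80),(-80,0),(0,80),(80,160)):
    m=(z>66)&(z<75)&(C[...,0]>-20)&(C[...,0]<45)&(C[...,1]>lo)&(C[...,1]<hi); q=C[m]
    if len(q): print("tooth",q.min(0).round(1),q.max(0).round(1),np.median(q,0).round(1))
cv2.imwrite("pics/s6.png",cv2.resize(im[120:310,150:360,::-1],None,fx=3.1,fy=3.1))
E
```

```text
t 29.75 pos [ 408.3 -289.   184.3] car [-108.1 -182.5] F [-0.7  0.3  0.4] gap 88.4 grip 0.0 j [ 24.  34.  10. 114. -10.  33.   6.]
top yellow 203 [ 612.4 -169.9   56.1] [ 616.6 -167.8] [-6.6 36.1]
top green 183 [ 525.  -284.9   56.2] [ 530.1 -292.1] [  -6.4 -115.4]
top blue 191 [ 566.1 -236.2   56.4] [ 570.7 -234.7] [ -6. -45.]
side yellow 157 [ 615.2 -156.6   55.8] [ 618.9 -166.6] [-5.4 38.4]
side green 104 [ 531.8 -277.8   55.8] [ 531.  -281.7] [ -11.7 -106.3]
side blue 114 [ 569.4 -220.3   55.5] [ 573.8 -230.7] [ -5.7 -40. ]
[(array([ 364.2, -616. ,   71.4]), array([ 362.2, -617.5])), (array([ 498.6, -344.8,   93.9]), array([ 497.8, -348.4]))]
tooth [  -9.4 -124.4] [  44.6 -106.5] [  15.3 -114.8]
tooth [-10.6 -47. ] [ 44.3 -31.1] [ 16.3 -37.4]
tooth [-10.4  31.3] [44.8 46.9] [16.2 39.9]
tooth [-11.5 110. ] [ 44.6 124.7] [ 15.6 118.2]
```

View pics/s6.png

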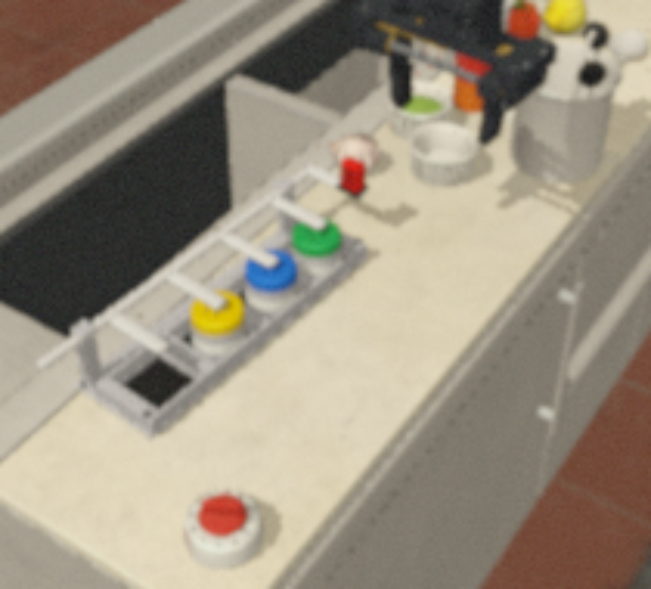

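The final view shows the teeth over the three tins: green (317,238), blue (271,270) and yellow (217,313). The grip (352,175) is at the locked stop, the gripper is clear, and the bystanders are in place. Handing in.

```bash
python3 -c "
from cell import order
print(order.sign_off())"
```

```text
the job is handed in; nothing more can be done
None
```

The carrier is packed and the job is handed in (no verdict was returned): the green, blue and yellow tins stand upright in cells 0 to 2 (the red tin was absent), and the lock was opened and then slid back to its locked stop.

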